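# Tighten the port nut until the wrench breaks over, then stow the wrench in its tray

### The arm

A 6-joint arm with a two-finger parallel gripper is mounted at the origin on the work surface. World frame = base frame: x ahead of the robot, y to its left, z up, the work surface at z = 0. Lengths are in mm, angles in degrees, forces in N, time in s.
With the tool pointing down it reaches from about 300 to 850 mm from the base axis. Payload 4.2 kg.
Tool frame: the origin (TCP) lies at the centre of the arm's flange, where the gripper is bolted on; the fingertips stand 191 mm ahead of it and the grasp point (between the pads) lies 172 mm ahead of it; y points along the fingers, x is the direction in which the jaws open and shut, and the axes are right-handed (so a half turn about y gives the same grasp; the last joint's range is limited). The gripper opens to 91 mm and grips with 3 to 60 N. Pads are 32 mm wide; open, the fingers measure 118 mm over their backs; the gripper's body (76 mm by 178 mm) begins 60 mm behind the grasp point.
Start: joints at [62.567, 18.312, 89.639, -0, 72.044, -1.146], TCP at [254.648, 515.536, 404.776] pointing down, gripper open.
Joint ranges: [-177.97, 177.97], [-48.28, 115.42], [12.27, 149.76], [-77.06, 257.06], [2.81, 150.46], [-146.56, 146.56]. Speed limits (degrees/s): [147.25, 147.25, 180, 180, 180, 180].

### API

Orientations are given as [roll, pitch, yaw] about the fixed x, y, z axes, in that order (R = Rz(yaw) Ry(pitch) Rx(roll)).
In Python, from workcell import env gives the robot as it stands.
- The arm moves only by the tool carry_out, never from a script. Its argument "increments" is a list of rows, each a list of 3 entries, a list of its own where there are three numbers: the turn, a rotation vector about the tool's x, y, z in rad, then the shift along the tool's x, y, z in mm, then the closure, from 0 (fully open) to 1 (shut). In form: [[[wx, wy, wz], [dx, dy, dz], claw], ...]. A call has 1 to 10 rows; each row is the pose to reach, as a shift and turn from the pose commanded when the call began, along the tool's axes at that moment; what a row does not reach only later rows make up. A row lasts 1/12 s, in which the tool goes at most 41.7 mm and 7.16 degrees, less where a joint would pass 70% of its speed; a pose out of reach is approached as far as the arm can. A call with a gripper value outside its range is refused whole. The fingers move at their own pace and stop on an object; "force" is the grip in N (left out, the last holds). Time passes only in rows, so rows that repeat a pose let the fingers close. It gives the time, the measured TCP pose, the force and the opening at its end, in the units of the state.
- env.state(): the state, without advancing time (a new reading comes with each control period).
- env.grab_frame(name): name is "scene" or "top" or "wrist"; returns a dict with "frame" (420x560x3 uint8, blue, green, red), "z_map" (420x560 float32, mm along the optical axis (not along the pixel's ray), 0 where there is no reading), "camera_matrix" (3x3 intrinsics, pixels), "k1" (the pictures are not rectified: a ray, as slopes to the right and down, at radius r is drawn at 1 + k1 r^2 times it, then the intrinsics apply), "rvec" (rotation vector, rad) and "tvec" (3), from world to camera coordinates, as OpenCV has them; the wrist camera has in their place "hand_eye" (4x4, takes a point from camera to tool coordinates, whose origin is the TCP and whose axes are the tool frame's). Camera axes: x right, y down, z forward; pixel columns grow to the right and rows downward; lengths in mm; the calibration is good to about 2 mm. A picture is of the moment at which its call begins: read the wrist's pose just before it.
- env.job_done(): hands the job in, once; it reports no verdict.
The state is a dict: "time_s": time; "qpos": joint angles; "qvel": joint speeds; "effort": joint torques, N m; "ee_pos": TCP position; "ee_rot": TCP orientation; "force": force on the tool from outside, world axes, zero at the start; "torque": the same for the moment, N m; "gripper_width": finger opening in mm.
Only numpy, scipy, OpenCV 4.12 (cv2) and the standard library are available. Lean on these libraries where they do the work, as an engineer would, in place of code of your own. Each camera call takes 0.05 s, during which the arm holds its last target. There are 200 camera calls.

### The job

Swing the red-handled wrench clockwise (seen from above) to tighten the brass nut it sits on, until the nut stops turning and the wrench's hinge breaks over; stop there and do not fold the handle on to its end stop. Then let the handle straighten, lift the wrench off the nut and lay it, without dropping it, fully down in its matching cutout in the foam tray, head in the square pocket. Leave the other things where they are.

Things in the scene. Friction and masses are not known exactly. Their poses are not given: they have to be found in the camera images.
- wrench: Loose break-over wrench, 0.22 kg. Origin: centre of its steel head's underside; z up, x from head to hinge. Head 54 square, 16 thick, cross-shaped through hole (arms 15 wide, 38 overall). Hinge knuckle at x = 55: 28 diameter, 21 high. Centre of mass near x = 120. Starts level: head on the nut and metal lid, handle end on a rail; from x = 85 to 170 the handle is free in the air.
- wrench_handle (a joint): The wrench's hinge: 0 = straight, growing as the handle folds clockwise (from above) relative to the head; end stop 0.60. A spring holds it straight up to 0.55 N m about the hinge (about 8 N across the handle at wrench_grip), then it gives way at nearly constant torque. Above 0.12 it has broken over; above 0.45 it is forced to its end. Springs straight when unloaded.
- wrench_grip (a point): Good place to grasp, in the middle of the red handle's section: 11 above its underside, 70 from the hinge, 125 from the head's centre. The handle is a bar 22 wide, 22 high, its underside level with the head's; red from x = 85 to 240 of the wrench when straight. Axes: x along the handle away from the head, y across, z up.
- nut (a joint): Angle of the brass castle nut, growing clockwise from above (tightening). Starts between 0.26 and 0.34, turns against about 0.3 N m, stays where left, and is tight against its stop at 0.80. Nut: four lugs in a cross, 36 overall, greased, 12 wide, 6 high, stub 5 higher in the middle: the head must rise over 11 to come free. The head has about 0.09 rad of play on it to each side.
- nut_axis (a point): Point on the nut's vertical axis at the lid's level, 55 above the table; the wrench's origin starts here. The module is a fixed aluminium box (x from -70 to 55, y +-70) on a plate 8 thick (x from -210 to 130, y +-125) with the wrench's handle rail, 12 wide and 55 high, along y at x = -190. z up; x and y are the module's.
- tray: Fixed tray 310 (x) by 200 (y): blue plate 8 thick under black foam, foam top 22 above the table. Origin: centre of underside, z up. The wrench's cutout runs along x at y = 0 down to the plate: head pocket 60 by 60 at x = -105, neck slot 33 wide on to x = -30, open finger channel across the tray to x = 70, end slot 27 wide to x = 138. The wrench's x lies along the tray's +x.
- head_place (a point): Where the wrench's origin belongs: in the tray at x = -105, y = 0, on the blue plate 8 above the table. Axes as the tray's.
- grip_place (a point): Where point wrench_grip comes to lie when the wrench is home: above the finger channel at tray x = 20, y = 0, 19 above the table. Axes as the tray's.
- socket: Bystander: steel socket 26 diameter, 32 high, standing in a small pocket of the tray at tray x = 105, y = 65. Origin under its centre.
- spare_cap: Bystander: small brass cap 22 diameter, 24 high, standing on the green board at the module. Origin under its centre.
- reel: Bystander: blue component reel 120 diameter, 14 high, lying flat. Origin under its centre.
- bottle: Bystander: white bottle, 44 diameter, 100 high, red cap. Origin under its centre.
- driver: Bystander: yellow-handled screwdriver about 160 long, lying along its x.
- brush: Bystander: small brush about 150 long, lying along its x.

How it is judged:
By the outcome, as a careful person would: the job done as asked, in the order asked, and still so for the second after the job is handed in, with the robot touching nothing.
It also fails if it takes over 59 s, if anything falls off the work surface, if the arm or the gripper's body presses on something with over 40 N, if the wrist force passes 120 N, or if a joint passes its speed limit or range.

## Working session

There is one attempt and no reset: what is moved stays moved. The work goes in short steps, Python scripts to look and compute and a tool call to move; the robot and the scene stay as the last step left them, time stands still between calls to the robot, and variables do not carry over. Pictures are saved under pics/ and viewed, about 8 in all and at most 12, crops included, and the job is handed in when it is done.

Besides the shell and the picture viewer there is one more tool, called after "Request:" by a JSON object that holds its "name" and its "arguments". carry_out: Moves the arm, as the interface text tells. Its arguments: {"type":"object","properties":{"increments":{"type":"array","items":{"type":"array"}},"force":{"type":"number"}},"required":["increments"]}

```bash
mkdir -p pics; ls
cat > h.py <<'E'
import numpy as np, cv2
from workcell import env
from scipy.spatial.transform import Rotation as R
def grab(n,save=None):
    s=env.state(); f=env.grab_frame(n)
    if n=="wrist":
        T=np.eye(4); T[:3,:3]=R.from_euler('xyz',s['ee_rot'],degrees=True).as_matrix(); T[:3,3]=s['ee_pos']
        M=T@np.array(f['hand_eye'])
    else:
        T=np.eye(4); T[:3,:3]=cv2.Rodrigues(np.array(f['rvec'],float))[0]; T[:3,3]=np.ravel(f['tvec']); M=np.linalg.inv(T)
    f['M']=M
    if save: cv2.imwrite('pics/'+save,f['frame'])
    return f
def rays(f,uv):
    K=np.array(f['camera_matrix']); uv=np.atleast_2d(np.array(uv,float))
    d=(uv-K[:2,2])/[K[0,0],K[1,1]]; x=d.copy()
    for _ in range(20): x=d/(1+f['k1']*(x**2).sum(1,keepdims=True))
    return np.c_[x,np.ones(len(x))]
def onz(f,uv,z):
    r=rays(f,uv)@f['M'][:3,:3].T; o=f['M'][:3,3]
    return o+r*((z-o[2])/r[:,2])[:,None]
def depthpts(f,uv):
    uv=np.atleast_2d(uv).astype(int); z=f['z_map'][uv[:,1],uv[:,0]]
    return (rays(f,uv)*z[:,None])@f['M'][:3,:3].T+f['M'][:3,3]
E
python3 - <<'E'
from h import *
print(env.state())
a=grab('top','top1.png'); b=grab('scene','scene1.png')
for f in(a,b): print(f['camera_matrix'],f['k1'],f['M'].round(3))
E
```

```text
pics
{'time_s': 0.0, 'qpos': array([ 6.25682554e+01,  1.83506173e+01,  8.97088944e+01, -1.59150644e-03,
        7.20436926e+01, -1.14679644e+00]), 'qvel': array([-0.0170752 , -0.03528263, -0.01500701,  0.00863506, -0.05717089,
        0.01294417]), 'effort': array([ 4.13164389e-04, -4.12464416e+01, -2.31971079e+01,  7.27136945e-02,
        4.57489199e-02, -1.47682804e-04]), 'ee_pos': array([254.55614996, 515.37752393, 403.91338324]), 'ee_rot': array([-89.99944726,   0.10321394,  63.71554439]), 'force': array([ 0.22306989, -0.64113835,  0.00511955]), 'torque': array([ 0.0198762, -0.0059271,  0.0030499]), 'gripper_width': 91.34923797056675}
[[462.74536197   0.         278.38879876]
 [  0.         462.74536197 212.43402905]
 [  0.           0.           1.        ]] 0.041105712726916155 [[ 2.400000e-02 -9.840000e-01  1.750000e-01  2.843500e+02]
 [-1.000000e+00 -2.200000e-02  1.400000e-02  6.555000e+00]
 [-1.000000e-02 -1.760000e-01 -9.840000e-01  1.486525e+03]
 [ 0.000000e+00  0.000000e+00  0.000000e+00  1.000000e+00]]
[[412.58447176   0.         283.68630873]
 [  0.         412.58447176 209.0107346 ]
 [  0.           0.           1.        ]] -0.014852317322427014 [[-2.920000e-01  8.130000e-01 -5.040000e-01  1.152695e+03]
 [ 9.560000e-01  2.560000e-01 -1.400000e-01  1.707350e+02]
 [ 1.500000e-02 -5.230000e-01 -8.520000e-01  1.081751e+03]
 [ 0.000000e+00  0.000000e+00  0.000000e+00  1.000000e+00]]
```

View pics/top1.png

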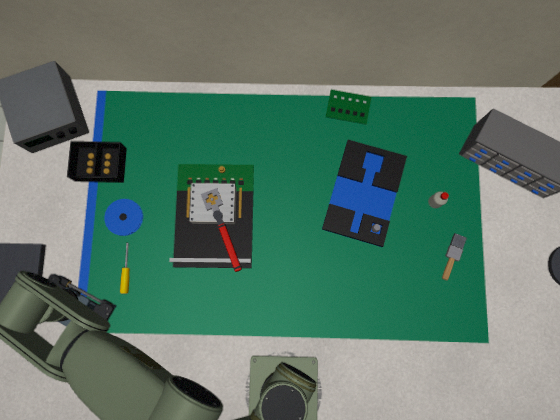

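View pics/scene1.png

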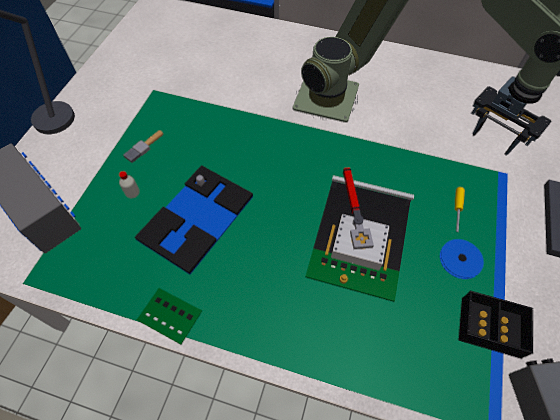

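Top view: robot base at the bottom; wrench head at about (212,199), red handle running to (239,270) across the white rail (row 262); tray centred about (365,193), head pocket at (373,162), socket at (376,228). The scene view agrees, and the cap stands at (344,278).

Run:
```python
from h import *
for n in('top','scene'):
    f=grab(n); h=cv2.cvtColor(f['frame'],cv2.COLOR_BGR2HSV); H,S,V=cv2.split(h)
    red=(((H<6)|(H>174))&(S>150)&(V>80)).astype(np.uint8)
    nn,l,st,c=cv2.connectedComponentsWithStats(red); i=1+st[1:,4].argmax()
    v,u=np.nonzero(l==i); uv=np.c_[u,v]
    P=depthpts(f,uv); P=P[abs(P[:,2]-77)<6] ; print(n,'red',len(u),'topz',np.median(P[:,2]),len(P))
    (cx,cy),(w,hh),a=cv2.minAreaRect(P[:,:2].astype(np.float32)); print(' rect depth',cx,cy,w,hh,a)
    d=np.linalg.svd(P[:,:2]-P[:,:2].mean(0),full_matrices=False)[2][0]
    if d[0]>0:d=-d
    m=P[:,:2].mean(0); t=(P[:,:2]-m)@d; ends=np.percentile(t,[0.5,99.5])
    mid=m+d*ends.mean(); print(' dir',d,np.degrees(np.arctan2(d[1],d[0])),'len',np.ptp(ends),'nut',mid-d*162.5,'grip',mid-d*37.5)
    # tray : pixels with world height 15..30 in area
    vv,uu=np.mgrid[0:420,0:560]; uv=np.c_[uu.ravel(),vv.ravel()]; Q=depthpts(f,uv)
    dark=(V<60).ravel()
    k=(f['z_map'].ravel()>0)&(abs(Q[:,2]-22)<6)&dark&(Q[:,1]<-80)&(Q[:,1]>-420)&(Q[:,0]>250)&(Q[:,0]<750)
    m=np.zeros((420*560),np.uint8); m[k]=1; m=cv2.morphologyEx(m.reshape(420,560),cv2.MORPH_OPEN,np.ones((3,3)))
    v,u=np.nonzero(m); T=onz(f,np.c_[u,v],22)
    r=cv2.minAreaRect(T[:,:2].astype(np.float32)); print(' tray',r)
    blue=((abs(H.astype(int)-112)<10)&(S>150)).ravel()&(abs(Q[:,2]-8)<8)
    B=onz(f,uv[blue],8)[:,:2]; B=B[np.hypot(*(B-np.array(r[0])).T)<160]; print(' blue',B.mean(0),len(B))
    # rail & lid
    k=(f['z_map'].ravel()>0)&(V.ravel()>150)&(S.ravel()<60)&(abs(Q[:,2]-55)<6)
    G=Q[k][:,:2]; G=G[(G[:,1]>0)&(G[:,1]<330)&(G[:,0]<750)&(G[:,0]>250)]
    rail=G[G[:,0]<480]; lid=G[G[:,0]>500]
    print(' rail',cv2.minAreaRect(rail.astype(np.float32)),' lid',cv2.minAreaRect(lid.astype(np.float32)))
```

```text
top red 306 topz 77.6062361935277 286
 rect depth 427.35430908203125 175.86366271972656 132.7630615234375 21.272918701171875 22.37080955505371
 dir [-0.92326173 -0.38417155] -157.4076811914488 len 130.83280141085453 nut [577.30903834 237.9894167 ] grip [461.90132231 189.96797274]
 tray ((619.150390625, -248.75192260742188), (198.98501586914062, 309.7279357910156), 74.76165771484375)
 blue [ 615.52257391 -249.10982452] 2427
 rail ((387.3617858886719, 220.58877563476562), (9.914512634277344, 212.76901245117188), 1.2417144775390625)  lid ((567.2144165039062, 237.55282592773438), (121.31332397460938, 137.30535888671875), 1.471474528312683)
scene red 274 topz 77.18829514974243 263
 rect depth 423.70269775390625 172.32225036621094 141.69334411621094 21.415645599365234 22.484390258789062
 dir [-0.92154348 -0.38827517] -157.152782102572 len 140.50129511282884 nut [573.74725513 235.06740518] grip [458.55431964 186.53300901]
 tray ((623.1984252929688, -248.74551391601562), (201.93740844726562, 308.697265625), 74.70790100097656)
 blue [ 617.55489423 -246.35881318] 2459
 rail ((387.6292419433594, 220.78382873535156), (13.93523120880127, 217.95852661132812), 0.012332062236964703)  lid ((570.5557861328125, 237.1826629638672), (123.78431701660156, 138.23751831054688), 1.0907714366912842)
```

Request:
{"name": "carry_out", "arguments": {"increments": [[[0,-0.2,0],[-40,0,-70],0],[[0,-0.4,0],[-80,20,-140],0],[[0,-0.6,0],[-120,40,-200],0],[[0,-0.75,0],[-150,60,-250],0],[[0,-0.855,0],[-180,74,-300],0],[[0,-0.855,0],[-201,74,-330],0],[[0,-0.855,0],[-201,74,-330],0],[[0,-0.855,0],[-201,74,-330],0],[[0,-0.855,0],[-201,74,-330],0.3],[[0,-0.855,0],[-201,74,-330],0.3]]}}

```text
time_s: 1.03
ee_pos: [461.7, 188.1, 330.6]
ee_rot: [-90.0, -0.0, 112.7]
force: [0.3, 0.7, 0.5]
gripper_width: 80.8
```

Run:
```python
from h import *
f=grab('wrist','w1.png'); print(env.state()['ee_pos'],f['M'].round(3),f['camera_matrix'][0])
h=cv2.cvtColor(f['frame'],cv2.COLOR_BGR2HSV); H,S,V=cv2.split(h)
red=(((H<6)|(H>174))&(S>150)&(V>60)).astype(np.uint8)
v,u=np.nonzero(red); uv=np.c_[u,v]; P=depthpts(f,uv); k=abs(P[:,2]-77)<4
print(len(u),k.sum(),np.median(P[k,2])); P=P[k][:,:2]
print(cv2.minAreaRect(P.astype(np.float32)))
d=np.array([np.cos(np.radians(202.7)),np.sin(np.radians(202.7))])
x0,y0=577,237
A=P-[x0,y0]; s=A@d; t=A@[-d[1],d[0]]
print('s range',s.min(),s.max())
for lo in range(60,250,20):
    q=(s>lo)&(s<lo+20)
    if q.sum()>20: print(lo,t[q].min().round(1),t[q].max().round(1))
```

```text
[464.4249492  183.06667547 329.06210705] [[-3.87000e-01  8.88000e-01  2.51000e-01  3.91993e+02]
 [ 9.22000e-01  3.72000e-01  1.05000e-01  1.58114e+02]
 [-0.00000e+00  2.72000e-01 -9.62000e-01  3.10661e+02]
 [ 0.00000e+00  0.00000e+00  0.00000e+00  1.00000e+00]] [347.26648108   0.         281.3719395 ]
6488 6423 76.91564166183198
((428.6751708984375, 174.0008087158203), (153.42662048339844, 21.868104934692383), 22.775592803955078)
s range 84.44165303908152 237.8553408238515
80 -9.4 11.2
100 -10.1 11.8
120 -9.9 11.7
140 -9.6 11.5
160 -10.1 11.2
180 -9.8 11.7
200 -9.5 11.5
220 -9.2 11.2
```

View pics/w1.png

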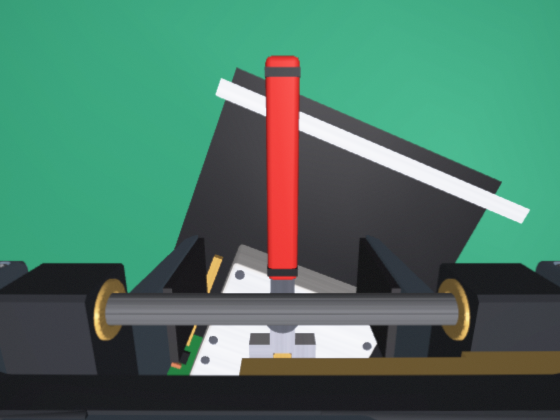

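The wrist view shows the red handle running straight up the picture (columns 266–300), centred between the jaws, with the knuckle at (282,315); the rail crosses beyond it, clear of the grasp. The pose reading changed after the move ended, so I check that it has settled.

Run:
```python
from h import *
for i in range(3):
    s=env.state(); print(s['time_s'],s['ee_pos'],s['ee_rot'],abs(s['qvel']).max(),s['gripper_width']); env.grab_frame('wrist')
```

```text
1.0833 [464.4249492  183.06667547 329.06210705] [-89.923862     0.31045117 112.51493264] 10.364691064066083 76.63729620642098
1.1333 [463.01133696 185.64091674 329.63105911] [-8.98838470e+01  9.96521384e-02  1.12332749e+02] 4.91592649712804 72.94617778532881
1.1833 [462.06740226 187.60866015 330.14848391] [-8.99058042e+01 -5.21925455e-03  1.12397048e+02] 3.743483755897282 68.53945990294775
```

```bash
cat > red.py <<'E'
from h import *
def red():
    f=grab('wrist'); H,S,V=cv2.split(cv2.cvtColor(f['frame'],cv2.COLOR_BGR2HSV))
    m=((H<6)|(H>174))&(S>150)&(V>60); v,u=np.nonzero(m); P=depthpts(f,np.c_[u,v])
    return f,P
E
python3 - <<'E'
from red import *
env.grab_frame('wrist');f,P=red(); s=env.state(); print(s['ee_pos'],s['ee_rot'],abs(s['qvel']).max())
P=P[abs(P[:,2]-77)<4]; c,w,a=cv2.minAreaRect(P[:,:2].astype(np.float32)); print(c,w,a,np.median(P[:,2]))
d=-np.array([np.cos(np.radians(a)),np.sin(np.radians(a))]); print('nut',np.array(c)-162.5*d,'grip',np.array(c)-37.5*d,'dir',a+180)
E
```

```text
[460.75957598 190.52646697 331.05886902] [-9.00083847e+01 -3.12605383e-02  1.12733556e+02] 1.2099416542731614
(428.494873046875, 173.9501190185547) (153.1630096435547, 21.82229232788086) 22.70476722717285 76.85408878052638
nut [578.40209438 236.67232397] grip [463.0888472  188.42447401] dir 202.70476722717285
```

Request:
{"name": "carry_out", "arguments": {"increments": [[[0,0,0],[0,30,-1.5],0.5],[[0,0,0],[0,60,-1.5],0.5],[[0,0,0],[0,82,-1.5],0.5],[[0,0,0],[0,82,-1.5],0.5],[[0,0,0],[0,82,-1.5],0.5],[[0,0,0],[0,82,-1.5],0.6],[[0,0,0],[0,82,-1.5],0.7],[[0,0,0],[0,82,-1.5],0.75],[[0,0,0],[0,82,-1.5],0.8],[[0,0,0],[0,82,-1.5],0.85]], "force": 25}}

```text
time_s: 2.17
ee_pos: [462.9, 190.5, 250.2]
ee_rot: [-90.2, 0.0, 112.7]
force: [-0.7, -0.8, 6.3]
gripper_width: 21.6
```

Request:
{"name": "carry_out", "arguments": {"increments": [[[0,0,0],[0,0,0],0.9],[[0,0,0],[0,0,0],0.9],[[0,0,0],[0,0,0],0.9]]}}

```text
time_s: 2.42
ee_pos: [462.9, 190.5, 250.2]
ee_rot: [-90.1, 0.0, 112.7]
force: [-0.8, -0.8, 6.8]
gripper_width: 22.1
```

Request:
{"name": "carry_out", "arguments": {"increments": [[[0,0.03,0],[3.7,-1,0],0.9],[[0,0.06,0],[7.5,-1,-0.2],0.9],[[0,0.09,0],[11.2,-1,-0.5],0.9],[[0,0.12,0],[15,-1,-0.9],0.9],[[0,0.15,0],[18.7,-1,-1.4],0.9],[[0,0.18,0],[22.4,-1,-2],0.9],[[0,0.21,0],[26.1,-1,-2.7],0.9],[[0,0.24,0],[29.7,-1,-3.6],0.9],[[0,0.24,0],[29.7,-1,-3.6],0.9],[[0,0.24,0],[29.7,-1,-3.6],0.9]]}}

```text
time_s: 3.25
ee_pos: [455.1, 218.8, 250.3]
ee_rot: [-90.1, 0.0, 99.0]
force: [3.5, -3.0, -0.8]
gripper_width: 21.8
```

Request:
{"name": "carry_out", "arguments": {"increments": [[[0,0.03,0],[3.7,0,-0.1],0.9],[[0,0.06,0],[7.5,0,-0.3],0.9],[[0,0.09,0],[11.2,0,-0.7],0.9],[[0,0.12,0],[15,0,-1.2],0.9],[[0,0.15,0],[18.7,0,-1.8],0.9],[[0,0.18,0],[22.4,0,-2.5],0.9],[[0,0.18,0],[22.4,0,-2.5],0.9],[[0,0.18,0],[22.4,0,-2.5],0.9]]}}

```text
time_s: 3.92
ee_pos: [453.9, 241.1, 250.3]
ee_rot: [-90.1, 0.0, 88.6]
force: [2.9, -4.0, 1.6]
gripper_width: 22.1
```

Request:
{"name": "carry_out", "arguments": {"increments": [[[0,0.03,0],[3.7,0,-0.1],0.9],[[0,0.06,0],[7.5,0,-0.3],0.9],[[0,0.06,0],[7.5,0,-0.3],0.9],[[0,0.06,0],[7.5,0,-0.3],0.9]]}}

```text
time_s: 4.25
ee_pos: [454.4, 248.6, 250.2]
ee_rot: [-90.1, 0.0, 85.2]
force: [3.2, -5.0, 1.6]
gripper_width: 21.9
```

```bash
python3 -c "
from h import *
s=env.state();print(s['force'],s['torque'],s['ee_rot'],s['ee_pos'])"
```

```text
[ 3.19248545 -4.96596813  1.57876377] [-0.85889573 -0.60988454 -0.53715511] [-9.00895806e+01  3.74254886e-02  8.52143734e+01] [454.35357    248.57915575 250.23982926]
```

Request:
{"name": "carry_out", "arguments": {"increments": [[[0,0,0],[0,0,0],0.8],[[0,0,0],[0,0,0],0.8],[[0,0,0],[0,0,0],0.8]], "force": 3}}

```text
time_s: 4.5
ee_pos: [454.3, 248.6, 250.3]
ee_rot: [-90.1, 0.0, 85.3]
force: [2.5, -4.1, 1.5]
gripper_width: 22.2
```

```bash
python3 -c "
from red import *
f,P=red()
cv2.imwrite('pics/w2.png',f['frame'])
s=env.state();print(s['force'],s['torque'],s['ee_rot'],s['ee_pos'],s['gripper_width'])
P=P[abs(P[:,2]-77)<4]; print(cv2.minAreaRect(P[:,:2].astype(np.float32)),np.median(P[:,2]))
g=grab('scene'); t=grab('top')
cv2.imwrite('pics/c2.png',np.hstack([cv2.resize(g['frame'][140:300,290:430],None,fx=2.8,fy=2.8,interpolation=2),cv2.resize(t['frame'][150:290,160:270],None,fx=3.2,fy=3.2,interpolation=2)]))"
```

```text
[ 2.94559624 -4.20617803  0.65382844] [-0.82546809 -0.58770816 -0.01089351] [-9.00923392e+01  4.29557047e-02  8.52908275e+01] [454.2797891  248.62114959 250.24590683] 22.130646469224878
((416.32958984375, 251.61865234375), (22.033571243286133, 153.2945556640625), 84.69514465332031) 76.88632600470177
```

View pics/c2.png

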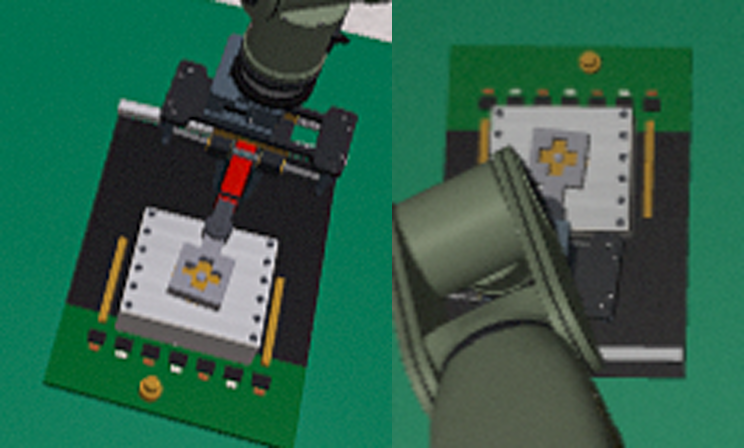

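Scene and top crops: the head, at scene crop (203,275), is in line with the handle, so the hinge is still straight and the nut has turned. The lighter grip removed the twisting moment, so I keep swinging with it.

Request:
{"name": "carry_out", "arguments": {"increments": [[[0,0.02,0],[2.5,0,0],0.8],[[0,0.04,0],[5,0,-0.1],0.8],[[0,0.04,0],[5,0,-0.1],0.8],[[0,0.04,0],[5,0,-0.1],0.8]]}}

```text
time_s: 4.98
ee_pos: [454.8, 253.7, 250.2]
ee_rot: [-90.1, 0.0, 83.0]
force: [3.6, -3.8, 0.9]
gripper_width: 22.4
```

```bash
cat > st.py <<'E'
from red import *
f,P=red()
s=env.state();print(s['force'].round(2),s['torque'].round(2),s['ee_rot'].round(2),s['ee_pos'].round(1),s['gripper_width'])
P=P[abs(P[:,2]-77)<4]; c,w,a=cv2.minAreaRect(P[:,:2].astype(np.float32)); a=a if w[0]>w[1] else a+90
d=-np.array([np.cos(np.radians(a)),np.sin(np.radians(a))]); print('c',c,w,'dir',a%180,'nut if straight',c-162.5*d,'hinge',c-107.5*d,'grip',c-37.5*d)
E
python3 st.py
```

```text
[ 3.49 -2.73  1.05] [-0.78 -0.55 -0.05] [-9.01e+01  2.00e-02  8.30e+01] [454.8 253.7 250.2] 22.41915313258422
c (417.00885009765625, 258.3531494140625) (22.061771392822266, 153.31886291503906) dir 172.3203582763672 nut if straight [255.96635404 280.06868447] hinge [310.47304501 272.71881106] grip [379.84519716 263.36442673]
```

```bash
sed -i 's/^d=-np.*(a))\]); print/d=np.array([np.cos(np.radians(a)),np.sin(np.radians(a))]); d*=-np.sign(d[0]); print/' st.py
```

Request:
{"name": "carry_out", "arguments": {"increments": [[[0,0.02,0],[2.5,0,0],0.8],[[0,0.04,0],[5,0,-0.1],0.8],[[0,0.05,0],[6.2,0,-0.2],0.8],[[0,0.05,0],[6.2,0,-0.2],0.8],[[0,0.05,0],[6.2,0,-0.2],0.8]]}}

```text
time_s: 5.45
ee_pos: [455.7, 259.7, 250.2]
ee_rot: [-90.1, 0.1, 80.1]
force: [2.5, -4.4, 2.2]
gripper_width: 22.2
```

```bash
python3 st.py
```

```text
[ 3.51 -4.87  1.44] [-0.85 -0.53 -0.06] [-9.008e+01  6.000e-02  8.014e+01] [455.7 259.6 250.2] 22.292378384366952
c (418.3183898925781, 266.00946044921875) (22.079341888427734, 153.45228576660156) dir 169.5960693359375 nut if straight [578.1467411  236.66413457] hinge [524.05099146 246.59639871] grip [455.20185556 259.23746217]
```

Request:
{"name": "carry_out", "arguments": {"increments": [[[0,0.02,0],[2.5,0,0],0.8],[[0,0.04,0],[5,0,-0.1],0.8],[[0,0.05,0],[6.2,0,-0.2],0.8],[[0,0.05,0],[6.2,0,-0.2],0.8],[[0,0.05,0],[6.2,0,-0.2],0.8]]}}

```text
time_s: 5.92
ee_pos: [456.9, 265.3, 250.1]
ee_rot: [-90.1, 0.1, 77.3]
force: [3.0, -6.3, 1.4]
gripper_width: 25.1
```

```bash
python3 st.py
```

```text
[ 2.99 -7.68  3.24] [-1.2  -0.56  0.19] [-90.07   0.15  77.34] [456.9 265.3 250.1] 25.201400921833088
c (419.1147766113281, 271.15118408203125) (21.94508171081543, 152.97117614746094) dir 167.71139526367188 nut if straight [577.8915642  236.56532393] hinge [524.1517284  248.27130737] grip [455.75557375 263.16983174]
```

The nut is at its stop: the handle holds at 167.7° and the force is about 8 N. The 3 N grip is now yielding, so I firm it up and fold about the hinge.

Request:
{"name": "carry_out", "arguments": {"increments": [[[0,0,0],[0,0,0],0.85],[[0,0,0],[0,0,0],0.85],[[0,0.04,0],[2.8,0,-0.1],0.85],[[0,0.08,0],[5.6,0,-0.2],0.85],[[0,0.12,0],[8.4,0,-0.5],0.85],[[0,0.16,0],[11.2,0,-0.9],0.85],[[0,0.2,0],[13.9,0,-1.4],0.85],[[0,0.2,0],[13.9,0,-1.4],0.85],[[0,0.2,0],[13.9,0,-1.4],0.85]], "force": 16}}

```text
time_s: 6.72
ee_pos: [461.2, 278.4, 250.1]
ee_rot: [-90.1, 0.2, 65.9]
force: [3.1, -6.9, 2.7]
gripper_width: 21.9
```

```bash
python3 st.py
```

```text
[ 1.54 -7.37  2.79] [-1.41 -0.49  0.14] [-90.09   0.17  65.89] [461.2 278.4 250.1] 22.04940840445061
c (426.7361145019531, 293.2952880859375) (22.19955825805664, 152.93177795410156) dir 155.8724594116211 nut if straight [575.03975667 226.87029491] hinge [524.84467778 249.35260029] grip [460.96003193 277.96644351]
```

Request:
{"name": "carry_out", "arguments": {"increments": [[[0,0.03,0],[2.1,0,0],0.85],[[0,0.06,0],[4.2,0,-0.1],0.85],[[0,0.06,0],[4.2,0,-0.1],0.85],[[0,0.06,0],[4.2,0,-0.1],0.85]]}}

```text
time_s: 7.1
ee_pos: [462.9, 282.0, 250.1]
ee_rot: [-90.1, 0.2, 62.5]
force: [2.2, -8.5, 3.7]
gripper_width: 22.4
```

```bash
python3 st.py; python3 -c "
from h import *
g=grab('scene'); t=grab('top')
cv2.imwrite('pics/c3.png',np.hstack([cv2.resize(g['frame'][140:300,290:430],None,fx=2.8,fy=2.8,interpolation=2),cv2.resize(t['frame'][150:290,160:270],None,fx=3.2,fy=3.2,interpolation=2)]))"
```

```text
[ 2.84 -8.14  2.75] [-1.45 -0.42  0.37] [-90.11   0.2   62.5 ] [462.9 282.  250.1] 21.902872732834346
c (429.28680419921875, 298.80718994140625) (22.179519653320312, 152.8323516845703) dir 152.62235641479492 nut if straight [573.5859729  224.08102376] hinge [524.74625426 249.37295693] grip [462.58661236 281.56269005]
```

View pics/c3.png

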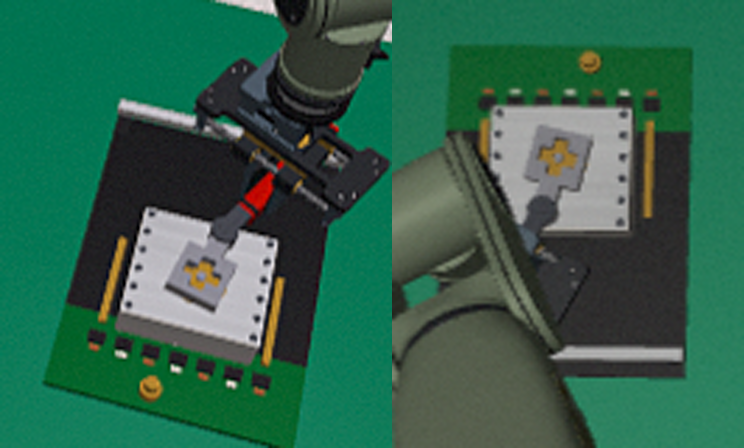

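Both crops show the bend at the knuckle, at scene crop (223,228), with head and nut in place. The hinge point has not moved in the last step, so the nut is tight and the fold is about 0.25 rad. Now I let it straighten.

Request:
{"name": "carry_out", "arguments": {"increments": [[[0,-0.03,0],[-2.1,0,0],0.85],[[0,-0.06,0],[-4.2,0,-0.1],0.85],[[0,-0.1,0],[-7,0,-0.3],0.85],[[0,-0.14,0],[-9.8,0,-0.7],0.85],[[0,-0.18,0],[-12.5,0,-1.1],0.85],[[0,-0.22,0],[-15.3,0,-1.7],0.85],[[0,-0.26,0],[-18,0,-2.3],0.85],[[0,-0.26,0],[-18,0,-2.3],0.85],[[0,-0.26,0],[-18,0,-2.3],0.85]]}}

```text
time_s: 8.0
ee_pos: [456.7, 264.9, 250.1]
ee_rot: [-90.1, 0.2, 77.4]
force: [3.4, -8.7, 1.9]
gripper_width: 21.7
```

```bash
python3 st.py
```

```text
[ 2.28 -7.93  2.  ] [-1.48 -0.53  0.2 ] [-90.07   0.2   77.37] [456.7 265.  250.1] 21.81097494277302
c (419.51580810546875, 272.2498779296875) (22.24837875366211, 152.55953979492188) dir 167.7478485107422 nut if straight [578.31456809 237.7650432 ] hinge [524.56729548 249.43683341] grip [456.16167579 264.29183914]
```

Request:
{"name": "carry_out", "arguments": {"increments": [[[0,-0.01,0],[-1.2,0,0],0.85],[[0,-0.02,0],[-2.5,0,0],0.85],[[0,-0.03,0],[-3.8,0,0],0.85],[[0,-0.03,0],[-3.8,0,0],0.85],[[0,-0.03,0],[-3.8,0,0],0.85]]}}

```text
time_s: 8.47
ee_pos: [456.0, 261.9, 250.1]
ee_rot: [-90.1, 0.0, 78.9]
force: [4.0, -4.0, 1.5]
gripper_width: 21.6
```

```bash
python3 st.py
```

```text
[ 2.52 -5.59  1.29] [-0.92 -0.56 -0.4 ] [-9.007e+01  4.000e-02  7.891e+01] [456.  262.  250.2] 21.974956783688558
c (418.92901611328125, 269.10260009765625) (22.19845199584961, 152.9815216064453) dir 168.6272735595703 nut if straight [578.23835317 237.05911203] hinge [524.31826986 247.9046003 ] grip [455.69270928 261.70794901]
```

Request:
{"name": "carry_out", "arguments": {"increments": [[[0,0,0],[-1,0,-0.5],0.85],[[0,0,0],[-2,0,-1],0.85],[[0,0,0],[-2,0,-1],0.85],[[0,0,0],[-2,0,-1],0.85]]}}

```text
time_s: 8.85
ee_pos: [456.2, 260.8, 250.1]
ee_rot: [-90.0, -0.0, 78.9]
force: [0.9, 0.1, 1.5]
gripper_width: 21.7
```

```bash
python3 st.py
```

```text
[0.05 1.03 1.39] [ 0.05 -0.11  0.12] [-9.001e+01 -3.000e-02  7.893e+01] [456.2 260.8 250.1] 22.02413567079402
c (419.0008544921875, 268.0971374511719) (22.210302352905273, 153.11148071289062) dir 168.8708038330078 nut if straight [578.44494991 236.73106601] hinge [524.47925607 247.34727481] grip [455.79564574 260.85881327]
```

Request:
{"name": "carry_out", "arguments": {"increments": [[[0,0,0],[0,0,0],0.9],[[0,0,0],[0,0,0],0.9],[[0,0,0],[0,-3,0],0.9],[[0,0,0],[0,-6,0],0.9],[[0,0,0],[0,-10,0],0.9],[[0,0,0],[0,-15,0],0.9],[[0,0,0],[0,-20,0],0.9],[[0,0,0],[0,-20,0],0.9],[[0,0,0],[0,-20,0],0.9]], "force": 45}}

```text
time_s: 9.65
ee_pos: [456.2, 260.5, 270.3]
ee_rot: [-90.0, -0.0, 78.9]
force: [0.7, 0.1, -2.6]
gripper_width: 21.9
```

```bash
sed 's/77/97/' st.py > st2.py; python3 st2.py; python3 -c "
from red import *
f,P=red(); P=P[abs(P[:,2]-97)<8]; c=P.mean(0); print(c, np.linalg.lstsq(np.c_[P[:,:2]-c[:2],np.ones(len(P))],P[:,2],rcond=None)[0])"
```

```text
[-0.16  0.32 -1.96] [-0.    0.04 -0.01] [-90.    -0.    78.88] [456.1 260.5 270.1] 21.814404250699685
c (419.1873474121094, 267.7236633300781) (22.06534194946289, 152.88919067382812) dir 168.84283447265625 nut if straight [578.61611225 236.27976181] hinge [524.65560723 246.9223131 ] grip [455.97860084 260.46737836]
[403.92881293 270.46832657  96.77056792] [-1.88729950e-04  3.08733913e-03  9.67705679e+01]
```

Request:
{"name": "carry_out", "arguments": {"increments": [[[0,0,0],[0,-15,0],0.9],[[0,0,0],[-5,-35,-3],0.9],[[0,0,0],[-20,-50,-10],0.9],[[0,0,0],[-42,-60,-22],0.9],[[0,0.01,0],[-70,-60,-36],0.9],[[0,0.02,0],[-100,-60,-51],0.9],[[0,0.03,0],[-130,-60,-67],0.9],[[0,0.04,0],[-160,-60,-82],0.9],[[0,0.05,0],[-190,-60,-98],0.9],[[0,0.073,0],[-220,-60,-113],0.9]]}}

```text
time_s: 10.58
ee_pos: [524.8, 21.3, 329.7]
ee_rot: [-90.0, 0.0, 74.7]
force: [0.8, 0.6, -2.3]
gripper_width: 21.6
```

Request:
{"name": "carry_out", "arguments": {"increments": [[[0,0,0],[-27,0,-20],0.9],[[0,0,0],[-54,0,-39],0.9],[[0,0,0],[-81,0,-58],0.9],[[0,0,0],[-108,0,-78],0.9],[[0,0,0],[-135,0,-97],0.9],[[0,0,0],[-160,0,-114],0.9],[[0,0,0],[-185,0,-128],0.9],[[0,0,0],[-205,0,-138],0.9],[[0,0,0],[-218,0,-143],0.9],[[0,0,0],[-225,0,-145],0.9]]}}

```text
time_s: 11.42
ee_pos: [605.3, -234.1, 329.1]
ee_rot: [-89.9, -0.0, 74.6]
force: [-0.1, 0.6, -3.0]
gripper_width: 21.9
```

Request:
{"name": "carry_out", "arguments": {"increments": [[[0,0,0],[0,0,0],0.9],[[0,0,0],[0,0,0],0.9],[[0,0,0],[0,0,0],0.9],[[0,0,0],[0,0,0],0.9]]}}

```text
time_s: 11.75
ee_pos: [605.2, -231.0, 330.0]
ee_rot: [-90.0, -0.0, 74.8]
force: [-0.3, -0.1, -0.9]
gripper_width: 21.5
```

Run:
```python
from h import *
s=env.state(); print(s['ee_pos'],s['ee_rot'],s['force'],abs(s['qvel']).max(),s['gripper_width'])
grab('wrist','w3.png')
```

```text
[ 605.20542694 -231.0265028   330.04273729] [-8.99818133e+01 -2.92879626e-02  7.47928836e+01] [-0.31221378 -0.06187456 -0.89231754] 0.21337421117721742 21.464508379392868
```

View pics/w3.png

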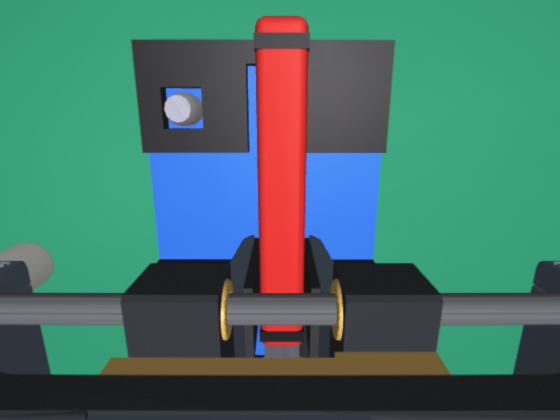

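The wrist view shows the level red handle and the tray's near half: foam from (135,41) to (393,152), socket at (183,108) standing in its pocket, and the end slot's left edge at column 248, partly under the handle. I measure the outer foam edges on the z = 22 plane.

Run:
```python
from red import *
f=grab('wrist'); H,S,V=cv2.split(cv2.cvtColor(f['frame'],cv2.COLOR_BGR2HSV))
green=((H>60)&(H<95)&(S>100))
def line(pts): 
    vx,vy,x,y=cv2.fitLine(pts.astype(np.float32),cv2.DIST_HUBER,0,.01,.01).ravel(); return np.array([x,y]),np.degrees(np.arctan2(vy,vx))%180
L=[];Rr=[];T=[]
for v in range(55,140,3):
    r=np.nonzero(~green[v,90:300])[0]; L.append([90+r[0]-.5,v])
    r=np.nonzero(~green[v,320:450])[0]; Rr.append([320+r[-1]+.5,v])
for u in list(range(150,240,3))+list(range(320,380,3)):
    r=np.nonzero(~green[20:80,u])[0]; T.append([u,20+r[0]-.5])
res={k:line(onz(f,p,22)[:,:2]) for k,p in dict(L=L,R=Rr,T=T).items()}; print(res)
a=np.radians((res['L'][1]+res['R'][1])/2); a2=np.radians(res['T'][1]+90); print('tray dir',np.degrees(a),np.degrees(a2)%180)
d=np.array([np.cos(a),np.sin(a)]); d*=-np.sign(d[0]); n=np.array([-d[1],d[0]])
yl,yr=res['L'][0]@n,res['R'][0]@n; xe=res['T'][0]@d; print('width',yl-yr)
c=d*(xe-155)+n*(yl+yr)/2; print('centre',c,'grip_place',c+20*d)
_,P=red(); print(np.median(P[:,2])); P=P[abs(P[:,2]-np.median(P[:,2]))<3]
cc,w,ang=cv2.minAreaRect(P[:,:2].astype(np.float32)); ang=ang if w[0]>w[1] else ang+90; ang%=180
e=np.array([np.cos(np.radians(ang)),np.sin(np.radians(ang))]); e*=-np.sign(e[0])
print('wrench',w,ang,'grip',cc-37.5*e); s=env.state(); print(s['ee_pos'],s['ee_rot'])
g=cc-37.5*e; D=c+20*d-g; y=np.radians(s['ee_rot'][2]); print('move tool x',D@[np.cos(y),np.sin(y)],'z',D@[-np.sin(y),np.cos(y)],'turn',np.radians(ang)-np.arctan2(d[1],d[0]))
```

```text
{'L': (array([ 485.1271 , -316.44846], dtype=float32), np.float32(164.83043)), 'R': (array([ 537.51666 , -123.721405], dtype=float32), np.float32(164.56645)), 'T': (array([ 476.37112, -200.22136], dtype=float32), np.float32(74.600586))}
tray dir 164.69843 164.60057
width 199.72049
centre [ 623.25433 -250.70947] grip_place [ 603.9633  -245.43149]
156.9388131185009
wrench (22.01287841796875, 153.40390014648438) 164.55406951904297 grip [ 604.73756303 -231.1896038 ]
[ 605.32734384 -231.43983642  330.14396213] [-9.00094682e+01 -1.34579458e-02  7.47776743e+01]
move tool x -13.945486977882124 z -2.992342765664016 turn -0.0025197663176492746
```

Request:
{"name": "carry_out", "arguments": {"increments": [[[0,0,0],[-7,10,-1.5],0.9],[[0,0,0],[-13.9,25,-3],0.9],[[0,0,0],[-13.9,45,-3],0.9],[[0,0,0],[-13.9,65,-3],0.9],[[0,0,0],[-13.9,85,-3],0.9],[[0,0,0],[-13.9,97,-3],0.9],[[0,0,0],[-13.9,100,-3],0.9],[[0,0,0],[-13.9,100,-3],0.9],[[0,0,0],[-13.9,100,-3],0.9],[[0,0,0],[-13.9,100,-3],0.9]]}}

```text
time_s: 12.73
ee_pos: [605.1, -246.8, 231.3]
ee_rot: [-90.2, 0.0, 74.7]
force: [-0.1, 1.0, -1.8]
gripper_width: 21.7
```

Run:
```python
from red import *
env.grab_frame('wrist');env.grab_frame('wrist')
f,P=red(); s=env.state(); print(s['ee_pos'],s['ee_rot'],s['force'])
P=P[abs(P[:,2]-np.median(P[:,2]))<3]; print(np.median(P[:,2]))
cc,w,ang=cv2.minAreaRect(P[:,:2].astype(np.float32)); ang=ang if w[0]>w[1] else ang+90; e=np.array([np.cos(np.radians(ang)),np.sin(np.radians(ang))]); e*=-np.sign(e[0]); print(cc,w,ang,'grip',cc-37.5*e)
g=grab('scene'); t=grab('top')
cv2.imwrite('pics/c4.png',np.hstack([cv2.resize(f['frame'],(427,320)),cv2.resize(g['frame'][160:280,130:260],(346,320),interpolation=2)]))
```

```text
[ 604.80102481 -246.60796473  231.04947565] [-9.01202091e+01  1.14189281e-02  7.47192967e+01] [ 0.00393785 -0.64513758 -2.76161235]
57.93067460411811
(568.671875, -236.8629913330078) (22.069042205810547, 153.4311981201172) 164.6042022705078 grip [ 604.82618294 -246.81869408]
```

View pics/c4.png

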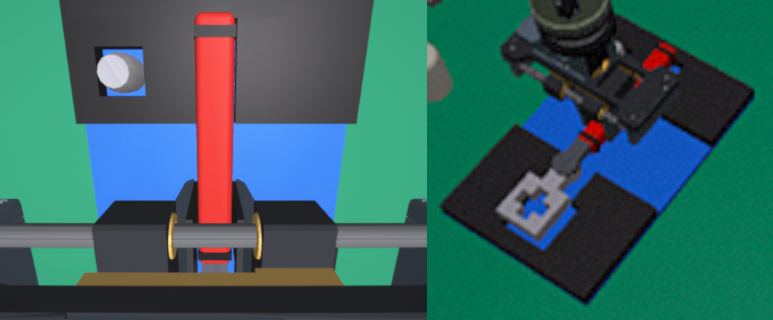

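The wrist and scene views show the wrench level and lined up over its slot, head above the square pocket; it is about 1 mm off, which I correct on the way down.

Request:
{"name": "carry_out", "arguments": {"increments": [[[0,0,0],[1,0,1],0.9],[[0,0,0],[1,4,1],0.9],[[0,0,0],[1,8,1],0.9],[[0,0,0],[1,12,1],0.9],[[0,0,0],[1,16,1],0.9],[[0,0,0],[1,19,1],0.9],[[0,0,0],[1,20,1],0.9],[[0,0,0],[1,20,1],0.9],[[0,0,0],[1,20,1],0.9]]}}

```text
time_s: 13.73
ee_pos: [603.9, -245.3, 209.8]
ee_rot: [-90.0, -0.0, 74.7]
force: [0.8, 0.0, -2.1]
gripper_width: 21.9
```

Still hanging free (−2.1 N is its weight), now inside the foam. Lowering the rest slowly until contact.

Request:
{"name": "carry_out", "arguments": {"increments": [[[0,0,0],[0,2,0],0.9],[[0,0,0],[0,4,0],0.9],[[0,0,0],[0,5,0],0.9],[[0,0,0],[0,6,0],0.9],[[0,0,0],[0,6,0],0.9],[[0,0,0],[0,6,0],0.9],[[0,0,0],[0,6,0],0.9]]}}

```text
time_s: 14.32
ee_pos: [603.9, -245.3, 204.0]
ee_rot: [-90.0, -0.0, 74.7]
force: [1.1, 0.0, -1.5]
gripper_width: 21.7
```

Run:
```python
from red import *
f,P=red(); s=env.state(); print(s['ee_pos'],s['ee_rot'],s['force'],s['torque'])
P=P[abs(P[:,2]-np.median(P[:,2]))<4]; print(np.median(P[:,2]))
cc,w,ang=cv2.minAreaRect(P[:,:2].astype(np.float32)); ang=ang if w[0]>w[1] else ang+90; e=np.array([np.cos(np.radians(ang)),np.sin(np.radians(ang))]); e*=-np.sign(e[0]); print(cc,w,ang,'grip',cc-37.5*e)
```

```text
[ 603.86804667 -245.32643871  203.9512589 ] [-9.00082230e+01 -5.88931440e-03  7.47096098e+01] [-0.06491201 -0.96219127 -2.36740754] [ 0.01721381  0.06513147 -0.02947399]
30.778098716423102
(567.1547241210938, -235.2593994140625) (22.077369689941406, 153.7549591064453) 164.6224365234375 grip [ 603.31219861 -245.20359563]
```

Top at 30.8 against 30 when home, and not yet touching; down another 2 mm.

Request:
{"name": "carry_out", "arguments": {"increments": [[[0,0,0],[0,0.5,0],0.9],[[0,0,0],[0,1,0],0.9],[[0,0,0],[0,1.5,0],0.9],[[0,0,0],[0,1.5,0],0.9],[[0,0,0],[0,1.5,0],0.9]]}}

```text
time_s: 14.78
ee_pos: [603.9, -245.3, 203.1]
ee_rot: [-90.0, -0.0, 74.7]
force: [-2.3, 1.9, 5.2]
gripper_width: 21.8
```

Request:
{"name": "carry_out", "arguments": {"increments": [[[0,0,0],[0,0,0],0.74],[[0,0,0],[0,0,0],0.72],[[0,0,0],[0,0,0],0.7],[[0,0,0],[0,0,0],0.65],[[0,0,0],[0,0,0],0.55],[[0,0,0],[0,0,0],0.45],[[0,0,0],[0,0,0],0.45],[[0,0,0],[0,0,0],0.45]], "force": 5}}

```text
time_s: 15.45
ee_pos: [603.9, -245.3, 202.3]
ee_rot: [-90.0, -0.0, 74.7]
force: [-0.2, -0.1, 0.4]
gripper_width: 50.0
```

Request:
{"name": "carry_out", "arguments": {"increments": [[[0,0,0],[0,-8,0],0.45],[[0,0,0],[0,-25,0],0.45],[[0,0,0],[0,-50,0],0.45],[[0,0,0],[0,-85,0],0.4],[[0,0,0],[0,-120,0],0.3],[[0,0,0],[0,-150,30],0.3],[[0,0,0],[0,-160,65],0.3],[[0,0,0],[0,-160,100],0.3],[[0,0,0],[0,-160,130],0.3],[[0,0,0],[0,-160,150],0.3]]}}

```text
time_s: 16.28
ee_pos: [456.3, -204.8, 363.4]
ee_rot: [-90.0, 0.0, 74.7]
force: [-0.1, 0.1, 0.8]
gripper_width: 63.8
```

Request:
{"name": "carry_out", "arguments": {"increments": [[[0,0,0],[30,0,10],0.3],[[0,0,0],[70,0,10],0.3],[[0,0,0],[110,0,10],0.3],[[0,0,0],[150,0,10],0.3],[[0,0,0],[190,0,10],0.3],[[0,0,0],[220,0,10],0.3],[[0,0,0],[230,0,10],0.3],[[0,0,0],[230,0,10],0.3]]}}

```text
time_s: 16.95
ee_pos: [510.4, 20.6, 362.9]
ee_rot: [-90.1, -0.0, 74.9]
force: [0.0, 0.1, 0.5]
gripper_width: 63.7
```

Run:
```python
from h import *
g=grab('scene'); t=grab('top'); s=env.state(); print(s['time_s'],s['ee_pos'],s['force'])
cv2.imwrite('pics/c5.png',np.hstack([cv2.resize(g['frame'][160:280,130:260],(346,320),interpolation=2),cv2.resize(t['frame'][135:255,310:450],(373,320),interpolation=2)]))
H,S,V=cv2.split(cv2.cvtColor(t['frame'],cv2.COLOR_BGR2HSV)); m=((H<6)|(H>174))&(S>150)&(V>80)
c=np.array([623.25,-250.7]); a=np.radians(164.65); d=np.array([np.cos(a),np.sin(a)]); n=np.array([-d[1],d[0]])
for k,f in(('top',t),('scene',g)):
    vv,uu=np.mgrid[0:420,0:560]; P=depthpts(f,np.c_[uu.ravel(),vv.ravel()]); q=P[:,:2]-c; x=q@d; y=q@n
    fr=f['frame'].reshape(-1,3).astype(int); steel=(np.ptp(fr,axis=1)<40)&(fr.mean(1)>90)
    for nm,lo,hi in(('head',-140,-70),('handle',-20,138)):
        r=(fr[:,2]>120)&(fr[:,1]<80) if nm=='handle' else steel
        w=(x>lo)&(x<hi)&(abs(y)<35)&r; print(k,nm,w.sum(),np.median(P[w],axis=0)[2],'tray xy',x[w].mean(),y[w].mean(),np.percentile(P[w,2],[5,95]))
```

```text
17.05 [509.87252363  18.25443946 362.62585172] [-0.18084375  0.26599925 -0.04104787]
top head 189 23.769072852717272 tray xy -100.21806968447687 -0.7289758851432504 [18.37001657 28.79072363]
top handle 263 30.26554241359213 tray xy 62.0341170186627 -1.1714425557263746 [24.38850198 35.19645332]
scene head 252 25.452043621398616 tray xy -102.57642350102437 -0.7836963039693365 [20.37182042 28.58775574]
scene handle 272 30.055631186167375 tray xy 56.283727918984304 -1.0701773154236625 [25.09857082 33.68504241]
```

View pics/c5.png

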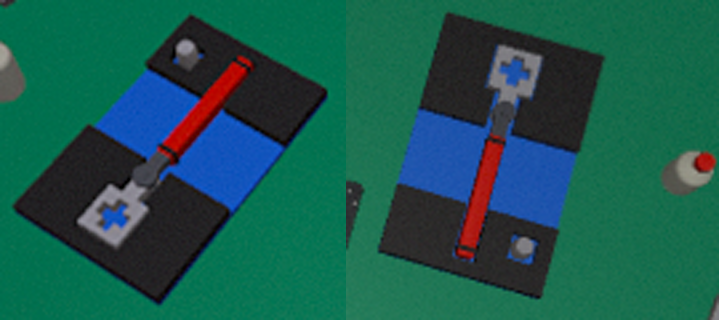

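The wrench lies straight and fully down: head in the square pocket, at (515,70) in the right-hand crop, with the handle's end in its slot at (465,250). Head top is 24–25 mm (24 expected), handle top 30 mm (30 expected), and the socket and bottle are untouched.

```bash
python3 -c "
from workcell import env
print(env.job_done(), env.state()['time_s'])"
```

```text
the job is handed in; nothing more can be done
the job is handed in; nothing more can be done
```

The job is done and handed in at about 17 s of the allowed 59 s.

- **Tightening:** I swung the wrench about 0.61 rad clockwise until the nut stopped, where the force rose to about 8 N. I then folded the handle about 0.25 rad about its hinge. The hinge point stayed put between the last two readings of the fold, so the nut was against its stop. The fold is above the 0.12 break-over mark and short of 0.45.
- **Laying it in the tray:** I let the handle straighten until the force was near zero, lifted the wrench level off the nut, and lowered it into its cutout until it touched before opening the gripper.
- **Last checks:**
  - In both overhead views the head is in the square pocket, with its top at 24–25 mm (24 expected).
  - The handle's top is at 30 mm (30 expected), and the wrench lies within about 1 mm of the cutout's centre line.
  - The gripper is clear of everything, and the socket and bottle stand where they were.

**Not checked:** I judged the final nut angle from the stop and break-over, and did not look at the nut again after lifting the wrench off. I also did not re-measure the bystanders away from the tray; the arm only passed above that area.

**Didn't go smoothly:** The 3 N grip I used for the last part of the swing slipped open about 3 mm when the nut stopped. I tightened the grip before folding the handle.

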